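Tip the wick case into its bay

TASK

The black wick case stands on its end at the open end of its taped bay on the table. Tip it over by pushing it high up, so that it lands flat inside the tape outline with its lid up; then push it along the table until its end sits square and snug against the aluminium stop rail. Only push, without gripping or lifting the case, and leave the other things where they are.

Things in the scene. Friction and masses are not known exactly. Their poses are not given: they have to be found in the camera images.
- wick_case: Loose black closed case (lid fixed shut), 0.26 kg, 152 mm long (y), 101 mm wide (x), 42 mm thick (z). Origin: centre of its underside; z runs from the underside (0) to the lid (42 mm), +y to the end that is up at the start. It starts upright on its -y end (origin 76 mm up), underside towards the stop rail, lid away from it. Lid overhangs the ends by 1 mm.
- case_foot (a point): Centre of the case's -y end face, half thickness: on the table at the start, 21 mm up when flat. The foot starts across the tape at the bay's open end, up to 6 degrees turned and 10 mm off the bay's centre line; tipped straight, the case lies inside the tape, 35 to 75 mm short of the stop.
- case_top (a point): Centre of the case's +y end face, half thickness: 153 mm up at the start. Pushed high on the lid face towards the stop, the case pivots on the lower edge of its underside face, overbalances at about 15 degrees of tilt and falls on its underside, this end nearest the stop.
- foot_corner_a (a point): End of the -y end face at case x = +50 mm, half thickness.
- foot_corner_b (a point): End of the -y end face at case x = -50 mm, half thickness.
- top_corner_a (a point): End of the +y end face at case x = +50 mm, half thickness.
- top_corner_b (a point): End of the +y end face at case x = -50 mm, half thickness.
- bay: Fixed bay: flat 12 mm brown masking tape on three sides, inside 240 mm (x) by 150 mm (y), closed at +x by an aluminium stop rail 38 mm high, 174 mm long. Origin on the table at the centre of the inside; +x points to the stop. Stop face at x = +120 mm; outer edges of the tape at x = -132 mm and y = +87 and -87 mm. Things slide freely over the tape.
- scent_bottle_0: Loose brown dropper bottle, 29 mm wide and 72 mm high, origin at its underside, standing beside the bay's +y side, nearer the stop. Leave alone.
- wick_tin: Loose round grey screw tin, 62 mm across and 42 mm high, origin at its underside, standing beside the bay's -y side. Leave alone.
- heart_mould_0: Loose ivory heart-shaped mould, 49 x 55 x 44 mm, origin at its underside, standing beside the bay's +y side, nearer its open end than the bottle. Leave alone.
Things that resemble listed ones, but are neither listed nor needed, are in the scene too. Several things look just like the wick_case: the one meant starts nearest to the robot's base.

How it is judged (in metres and radians):
On the way, in this order (a step that is already met when the one before it is completed fails the run):
1. the case lies flat, lid up, inside the tape, still short of the stop (angle between wick_case's own z axis and vertical below 0.1 rad and y of foot_corner_a in the frame of bay between -0.087 and 0.087 m and y of foot_corner_b in the frame of bay between -0.087 and 0.087 m and y of top_corner_a in the frame of bay between -0.087 and 0.087 m and y of top_corner_b in the frame of bay between -0.087 and 0.087 m and x of each of foot_corner_a, foot_corner_b in the frame of bay above -0.132 m and x of each of top_corner_a, top_corner_b in the frame of bay below 0.108 m), for 0.2 s.
2. the case has been pushed snug against the stop (angle between wick_case's own z axis and vertical below 0.1 rad and y of foot_corner_a in the frame of bay between -0.087 and 0.087 m and y of foot_corner_b in the frame of bay between -0.087 and 0.087 m and y of top_corner_a in the frame of bay between -0.087 and 0.087 m and y of top_corner_b in the frame of bay between -0.087 and 0.087 m and x of each of foot_corner_a, foot_corner_b in the frame of bay above -0.132 m and x of each of top_corner_a, top_corner_b in the frame of bay above 0.112 m), for 0.2 s.
At the end, for the whole second after the job is handed in: The case lies flat on its underside on the table at rest, no corner past the outer edge of the tape, both corners of its leading end within 8 mm of the stop's face (all of step 2 and z of wick_case in the frame of bay below 0.01 m and linear speed of wick_case below 0.02 m/s); the robot touches nothing.
It fails at once if the case lay flat with a corner past the outer edge of the tape (angle between wick_case's own z axis and vertical below 0.1 rad and (not (y of foot_corner_a in the frame of bay below 0.087 m) or not (y of foot_corner_b in the frame of bay below 0.087 m) or not (y of top_corner_a in the frame of bay below 0.087 m) or not (y of top_corner_b in the frame of bay below 0.087 m) or not (y of foot_corner_a in the frame of bay above -0.087 m) or not (y of foot_corner_b in the frame of bay above -0.087 m) or not (y of top_corner_a in the frame of bay above -0.087 m) or not (y of top_corner_b in the frame of bay above -0.087 m) or not (x of foot_corner_a in the frame of bay above -0.132 m) or not (x of foot_corner_b in the frame of bay above -0.132 m))).
It fails at once if the case was lifted off the table (height (world z) of case_foot above 0.04 m).
It fails at once if the case was gripped: taken between the fingers, the grasp point inside it (contact force between the fingers and wick_case above 0.5 N and x of the grasp point in the frame of wick_case between -0.048 and 0.047 m and y of the grasp point in the frame of wick_case between -0.08 and 0.08 m and z of the grasp point in the frame of wick_case between 0.002 and 0.04 m).
It fails at once if the dropper bottle, tin or heart mould was moved by more than 20 mm (distance of any of scent_bottle_0, wick_tin, heart_mould_0 from where it was at the start of the episode above 0.02 m).
It also fails if it takes over 45 s, if anything falls off the work surface, if the arm or the gripper's body presses on something with over 40 N, if the wrist force passes 120 N, or if a joint passes its speed limit or range.

ROBOT

A 7-joint arm with a two-finger parallel gripper is mounted at the origin on a cart in front of the work surface, level with it; the furniture and walls round the work are solid. World frame = base frame: x ahead of the robot, y to its left, z up, the work surface at z = 0. Lengths are in mm, angles in rad, forces in N, time in s.
With the tool pointing down it reaches from about 400 to 875 mm from the base axis. Payload 6.5 kg.
Tool frame: the origin (TCP) lies midway between the tips of the shut fingers; the grasp point (between the pads) lies 19 mm behind it; z points along the fingers, y is the line along which they close (so a half turn about z gives the same grasp; the last joint's range is limited). The gripper opens to 85 mm and grips with 20 to 120 N. Pads are 22 mm wide; open, the fingers measure 114 mm over their backs; the gripper's body (76 mm by 85 mm) begins 54 mm behind the grasp point. The pads swing forward as they close: fully open they stand 13 mm farther back than shut.
Start: joints at [-1.352, 0.536, -0.004, 1.538, 0.003, 1.067, -0.071], TCP at [182.623, 623.81, 231.29] pointing down, gripper open.
Joint ranges: [-2.7, 2.7], [-0.37, 2.16], [-1.27, 1.26], [0.24, 2.4], [-1.31, 4.45], [0.19, 1.91], [-2.76, 2.76]. Speed limits (rad/s): [2.39, 2.39, 3.14, 3.14, 3.14, 3.14, 3.14].

INTERFACE

Orientations are given as a unit quaternion [w, x, y, z].
In Python, from bench import move_pose, move_l, movej, ungrasp, close_gripper, dwell, solve_ik, get_obs, grab_frame, IKError, hand_in gives the robot as it stands. Calls block until the motion is done:
- move_pose(position, orientation): joint-space move of the TCP to a pose.
- move_l(position, ori=None, feed=150, contact_N=None): straight line of the TCP; ori=None keeps the orientation; feed is the mean speed in mm/s. With contact_N (N) it stops when the force on the tool has changed by that much, and returns True; else False.
- movej(angles): joint-space move.
- ungrasp() and close_gripper(grip_force=None): open the fingers fully, or close them until they stop; grip_force is the grip in N (None keeps the last).
- dwell(seconds).
- solve_ik(position, orientation): joint angles nearest the present ones, or None.
- get_obs(): the state.
- grab_frame(name): name is "scene" or "top"; returns a dict with "color" (384x512x3 uint8, red, green, blue), "fx", "fy", "cx", "cy" (pixels), "D" ([k1, k2, p1, p2, k3] as OpenCV has them; the pictures are not rectified), "R" (3x3) and "t" (3): a world point X has camera coordinates R X + t. Camera axes: x right, y down, z forward; pixel columns grow to the right and rows downward; lengths in mm; the calibration is good to about 2 mm. A picture is of the moment at which its call begins. There is no depth.
A pose or a line that the arm cannot do raises IKError and nothing moves.
- hand_in(): hands the job in; it is judged then, once.
The state is a dict: "time_s": time; "q": joint angles; "qd": joint speeds; "tau": joint torques, N m; "ee_pos": TCP position; "orientation": TCP orientation; "force": force on the tool from outside, world axes, zero at the start; "ft_torque": the same for the moment, N m; "width": finger opening in mm; "grasp_force": force on a finger pad.
Only numpy, scipy, OpenCV 4.12 (cv2) and the standard library are available. Lean on these libraries where they do the work, as an engineer would, in place of code of your own. Each camera call takes 0.05 s, during which the arm holds its last target. There are 200 camera calls.

## Working session

There is one attempt and no reset: what is moved stays moved. The work goes in short steps, each a Python script; the robot and the scene stay as the last script left them, time stands still between calls to the robot, and variables do not carry over. Pictures are saved under pics/ and viewed, at most 10 in all, crops included, and the job is handed in when it is done.

```bash
ls; mkdir -p pics
python3 - <<'E'
from bench import *
import cv2,pickle
o=get_obs();print(o['time_s'],o['ee_pos'],o['orientation'],o['width'])
for n in("scene","top"):
    f=grab_frame(n);pickle.dump(f,open(f'{n}0.pkl','wb'))
    cv2.imwrite(f'pics/{n}0.png',f['color'][:,:,::-1])
    print(n,f['fx'],f['cx'],f['cy'],f['D'],(-f['R'].T@f['t']).round(),f['R'].round(2).tolist())
E
```

```text
pics
0.0 [182.43853694 623.19658903 230.40796467] [-6.70407091e-05  1.41862576e-01  9.89885970e-01 -8.78194350e-04] 85.41775777197778
scene 348.2178809632014 257.7270554530954 190.3346156016958 [-0.05202082  0.          0.          0.          0.        ] [326. 646. 876.] [[-0.9, -0.43, -0.01], [-0.3, 0.66, -0.69], [0.3, -0.62, -0.72]]
top 362.27437177552764 255.3329945160339 193.03259797799396 [-0.07651873  0.          0.          0.          0.        ] [ 390.   -7. 1307.] [[-0.01, -1.0, -0.02], [-0.98, 0.01, -0.19], [0.19, 0.02, -0.98]]
```

View pics/scene0.png

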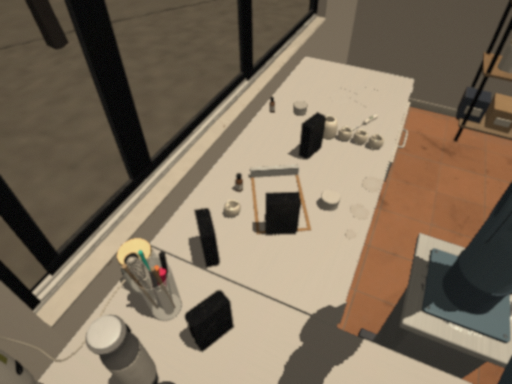

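View pics/top0.png

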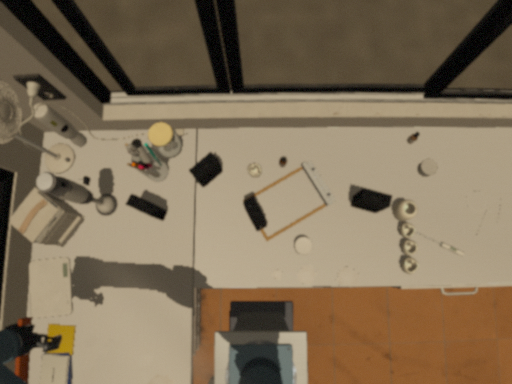

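The top view shows four black cases, at pixels (255,212), (207,168), (147,207) and (370,199). The one at (255,212), or (282,213) in the scene view, stands at the bay's open end and nearest the base, so it fits. The stop rail is at (315,184), the tape runs around (290,200), the tin is at (302,244), the mould at (254,170) and the bottle at (283,160). Next come an enlarged crop and the measurements.

```bash
cat > h.py <<'E'
import numpy as np,cv2,pickle
def K(f): return np.array([[f['fx'],0,f['cx']],[0,f['fy'],f['cy']],[0,0,1.]])
def proj(f,X):
    return cv2.projectPoints(np.float64(X).reshape(-1,1,3),cv2.Rodrigues(np.array(f['R']))[0],np.float64(f['t']),K(f),np.float64(f['D']))[0].reshape(-1,2)
def ray(f,uv):
    p=cv2.undistortPoints(np.float64(uv).reshape(-1,1,2),K(f),np.float64(f['D'])).reshape(-1,2)
    d=np.c_[p,np.ones(len(p))]@np.array(f['R']); return -np.array(f['R']).T@f['t'],d
def plane(f,uv,z=0.):
    c,d=ray(f,uv); return (c+d*((z-c[2])/d[:,2])[:,None])[:,:2]
E
python3 - <<'E'
from h import *
T=pickle.load(open('top0.pkl','rb'));S=pickle.load(open('scene0.pkl','rb'))
print('base',proj(T,[[0,0,0]]),'tcp',proj(T,[[182,623,230]]))
a=cv2.resize(T['color'][140:265,190:350],None,fx=2.5*2,fy=5,interpolation=cv2.INTER_CUBIC)[:,:,::-1]
b=cv2.resize(S['color'][155:245,210:350],None,fx=5,fy=5,interpolation=cv2.INTER_CUBIC)[:,:,::-1]
cv2.imwrite('pics/ct.png',a[:600]);cv2.imwrite('pics/cs.png',b)
for n,f in(('T',T),('S',S)):
    h=cv2.cvtColor(f['color'],cv2.COLOR_RGB2HSV)
    x0,y0,x1,y1=(190,140,350,265) if n=='T' else (210,155,350,245)
    roi=np.zeros(h.shape[:2],np.uint8);roi[y0:y1,x0:x1]=1
    m=((h[...,2]<50)&(roi>0)).astype(np.uint8)
    for c in cv2.findContours(m,0,2)[0]:
        if cv2.contourArea(c)>150: print(n,'black',cv2.approxPolyDP(c,2.5,True)[:,0].tolist())
    m=((h[...,0]>5)&(h[...,0]<22)&(h[...,1]>85)&(h[...,2]>90)&(roi>0)).astype(np.uint8)
    np.save(n+'tape.npy',m); v,u=np.nonzero(m); print(n,'tape',len(u),plane(f,np.c_[u,v]).min(0),plane(f,np.c_[u,v]).max(0))
P=lambda f,l:print(plane(f,l).round().tolist())
P(T,[[302,244],[254,170],[283,160],[255,212],[207,168],[147,207],[370,199]])
E
```

```text
base [[260.53507439 376.63166741]] tcp [[ 48.97684342 332.03673963]]
T black [[252, 196], [245, 200], [245, 205], [259, 228], [265, 222]]
T black [[211, 154], [191, 170], [202, 184], [220, 171], [217, 159]]
T tape 509 [ 466.26167607 -240.29400097] [758.86242394  18.73820704]
S black [[297, 193], [267, 195], [267, 233], [294, 232], [299, 205]]
S tape 406 [ 466.80844238 -239.27971821] [780.32193941  57.94969152]
[[451.0, -152.0], [725.0, 18.0], [763.0, -90.0], [568.0, 15.0], [735.0, 194.0], [590.0, 414.0], [612.0, -407.0]]
```

View pics/ct.png

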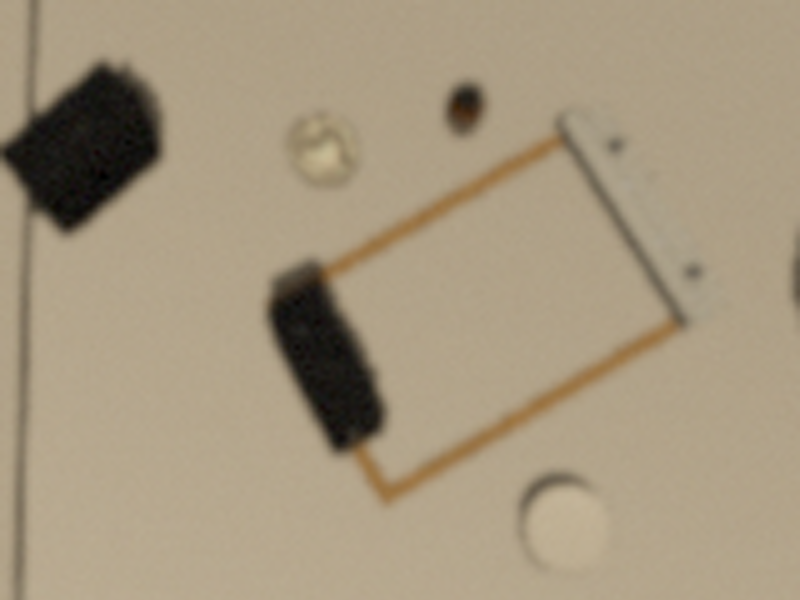

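View pics/cs.png

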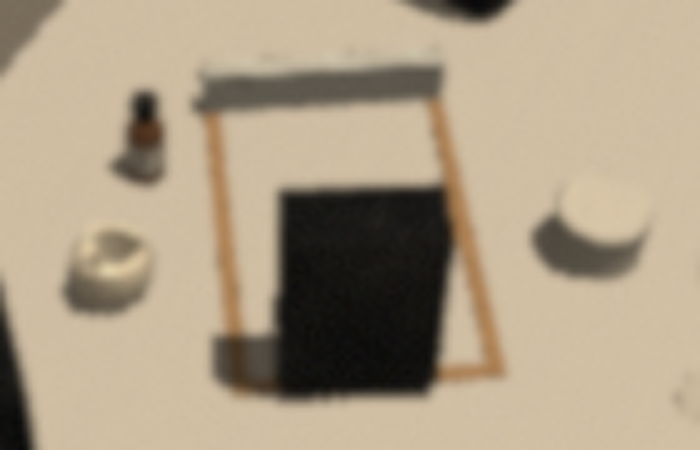

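The crops confirm the choice. The case stands across the open-end tape: top crop corners are about (315,265), (383,410), (340,450) and (270,310); its foot edge in the scene crop runs (278,398)–(432,393). I'll fit lines to the edges to get the bay frame and the case pose.

```bash
cat > fit.py <<'E'
from h import *
T=pickle.load(open('top0.pkl','rb'));S=pickle.load(open('scene0.pkl','rb'))
w=np.vstack([plane(f,np.argwhere(np.load(n+'tape.npy'))[:,::-1]) for n,f in(('T',T),('S',S))])
src=np.r_[[0]*509,[1]*406]
th=np.arctan2(-237,-0+0) if 0 else -np.pi/3
def axes(t): return np.array([np.cos(t),np.sin(t)]),np.array([-np.sin(t),np.cos(t)])
c0=plane(T,[[290,202]])[0]
for it in range(8):
    ex,ey=axes(th); r=w-c0; x,y=r@ex,r@ey
    tol=25 if it<3 else 10
    sl=[]
    P=(abs(y-81)<tol)&(abs(x)<115); N=(abs(y+81)<tol)&(abs(x)<115); B=(abs(x+126)<tol)&(abs(y)<70)
    a,b=np.polyfit(x[P],y[P],1),np.polyfit(x[N],y[N],1)
    th+=np.arctan((a[0]+b[0])/2); c0=c0+ey*(a[1]+b[1])/2
    if B.sum(): c0=c0+ex*(np.median(x[B])+126)
for s in(0,1):
    print('view',s,[(int((m&(src==s)).sum()),round(float(np.median(v[m&(src==s)])),1)) for m,v in((P,y),(N,y),(B,x))])
print('widths',a,b,'bay',c0,th,np.degrees(th))
def edge(f,off,p,q,half=8,dark=True):
    """sub-pixel edge points along segment p-q (5x crop px): steepest gradient across it"""
    g=cv2.cvtColor(f['color'],cv2.COLOR_RGB2GRAY).astype(np.float32)
    p,q=[(np.float64(k)+.5)/5-.5+off for k in(p,q)]
    d=(q-p)/np.linalg.norm(q-p);n=np.array([-d[1],d[0]]);s=np.arange(-3,3.01,.1);out=[]
    for t in np.linspace(.15,.85,25):
        L=(p+(q-p)*t)[None]+s[:,None]*n
        v=cv2.remap(cv2.GaussianBlur(g,(3,3),.7),L[:,0].astype(np.float32).reshape(1,-1),L[:,1].astype(np.float32).reshape(1,-1),1)[0]
        G=abs(np.gradient(v));k=G.argmax();out.append(L[k])
    o=np.float32(out);l=cv2.fitLine(o,cv2.DIST_HUBER,0,.01,.01).ravel()
    return l[2:],l[:2]
def inter(a,b): return a[0]+a[1]*np.linalg.solve(np.c_[a[1],-b[1]],b[0]-a[0])[0]
ex,ey=axes(th);bay=lambda X:np.c_[(X-c0)@ex,(X-c0)@ey].round(1).tolist()
to,so=np.array([190,140]),np.array([210,155])
# stop face foot (scene), 
st=edge(S,so,(197,108),(440,97));print('stop foot',bay(plane(S,[st[0]-10*st[1],st[0]+10*st[1]])))
# case
l=edge(S,so,(280,190),(277,396));r=edge(S,so,(450,230),(433,390));bt=edge(S,so,(285,397),(430,394));tp=edge(S,so,(285,190),(442,187))
F=np.array([inter(l,bt),inter(r,bt)]);print('foot lid edge',bay(plane(S,F)))
tr=edge(T,to,(322,275),(382,405));te=edge(T,to,(345,450),(383,420));tl=edge(T,to,(270,315),(335,448));tu=edge(T,to,(272,290),(315,262))
for z in(140,152):
    print(z,'S under top line',bay(plane(S,[tp[0]-8*tp[1],tp[0]+8*tp[1]],z)),'T',bay(plane(T,[tr[0]-8*tr[1],tr[0]+8*tr[1]],z)))
    print('  T end corners',bay(plane(T,[inter(tr,te),inter(tr,tu)],z)))
print('T lid foot edge z0',bay(plane(T,[tl[0]-8*tl[1],tl[0]+8*tl[1]])))
for n,uv in(('bottle',(283,160)),('mould',(254,170)),('tin',(302,244))): print(n,bay(plane(T,[uv],40)))
np.savez('bay.npz',c0=c0,th=th)
E
python3 fit.py
```

```text
view 0 [(201, 80.9), (231, -81.1), (34, -126.5)]
view 1 [(153, 81.2), (186, -80.8), (27, -125.7)]
widths [1.05453202e-03 8.09554981e+01] [-1.05453202e-03 -8.09554981e+01] bay [603.89087094 -95.35936579] -1.0459781289790897 -59.93013225349231
stop foot [[122.1, 42.5], [121.6, -30.2]]
foot lid edge [[-134.6, 61.8], [-139.9, -38.2]]
140 S under top line [[-93.2, 24.4], [-93.9, -22.4]] T [[-96.3, 37.0], [-100.2, -15.3]]
  T end corners [[-102.6, -46.4], [-93.8, 71.1]]
152 S under top line [[-104.5, 26.1], [-105.1, -19.9]] T [[-97.2, 35.2], [-101.1, -16.6]]
  T end corners [[-103.4, -47.4], [-94.7, 68.9]]
T lid foot edge z0 [[-138.4, 50.8], [-141.7, -7.7]]
bottle [[67.4, 131.5]]
mould [[-41.8, 152.8]]
tin [[-32.3, -160.2]]
```

```bash
cat >> h.py <<'E'
from scipy.spatial.transform import Rotation as Ro
b=np.load('bay.npz');c0,th=b['c0'],float(b['th'])
def W(x,y,z): return [c0[0]+x*np.cos(th)-y*np.sin(th),c0[1]+x*np.sin(th)+y*np.cos(th),z]
def tool(yaw=0,s=1):
    """tool down, closing line across the push; yaw = push heading in the bay, rad"""
    a=th+yaw;y=s*np.array([-np.sin(a),np.cos(a),0]);z=np.array([0,0,-1.]);
    return Ro.from_matrix(np.c_[np.cross(y,z),y,z]).as_quat(scalar_first=True).tolist()
E
python3 - <<'E'
from h import *
from bench import *
hd=-0.06;d=np.array([np.cos(hd),np.sin(hd)]);L=np.array([-138,11.5])   # lid face centre, heading
p=lambda s,z:W(*(L+d*(s-11)),z)   # s: lead of the finger's front past the lid face
close_gripper(30)
e=get_obs()['ee_pos'];move_l([e[0],e[1],300])
best=min((q for q in(tool(hd,1),tool(hd,-1)) if solve_ik(p(-45,250),q) is not None),key=lambda q:abs(solve_ik(p(-45,250),q)[6]))
move_pose(p(-45,300),best)
move_l(p(-45,137))
print(get_obs()['ee_pos'],p(-45,137),get_obs()['time_s'])
S=grab_frame('scene');cv2.imwrite('pics/pre.png',cv2.resize(S['color'][120:260,180:360],None,fx=4,fy=4)[:,:,::-1])
E
```

```text
[520.25416566  79.97021981 137.74873149] [np.float64(519.5948838208543), np.float64(79.88862347214732), 137] 4.9917
```

View pics/pre.png

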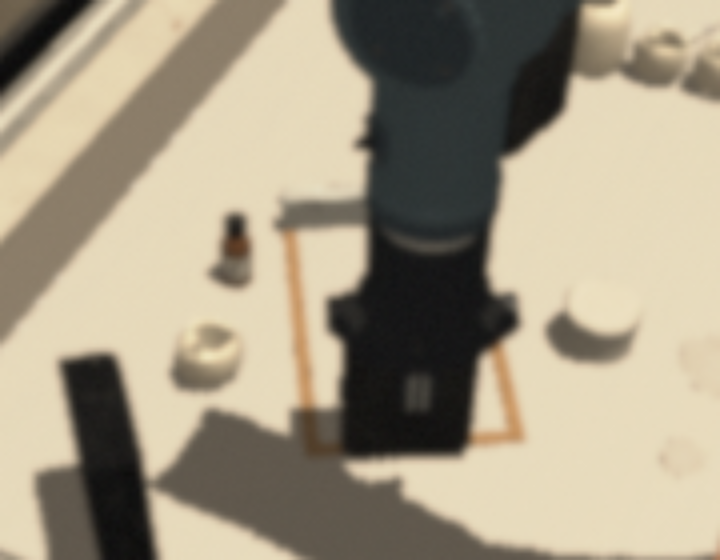

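The hand stands behind the lid face with the shut fingertips at crop (418,392), roughly centred on the case, whose foot spans 345–465. Now I tip it.

Run:
```python
from h import *
from bench import *
hd=-0.06;d=np.array([np.cos(hd),np.sin(hd)]);L=np.array([-138,11.5])
p=lambda s,z:W(*(L+d*(s-11)),z)
move_l(p(-6,137),feed=100)
move_l(p(54,137),feed=50)
print(get_obs()['force'])
dwell(.3)
move_l(p(-70,150),feed=150)
move_l(p(-70,290),feed=200);print(get_obs()['time_s'])
for n in('scene','top'):
    f=grab_frame(n);pickle.dump(f,open(n+'1.pkl','wb'))
    a=f['color'][150:250,210:350] if n=='scene' else f['color'][150:250,220:360]
    cv2.imwrite(f'pics/{n}1.png',cv2.resize(a,None,fx=5,fy=5,interpolation=2)[:,:,::-1])
a=[cv2.imread(f'pics/{n}1.png') for n in('scene','top')]
cv2.imwrite('pics/both1.png',cv2.resize(np.vstack(a),None,fx=.6,fy=.6,interpolation=cv2.INTER_AREA))
```

```text
[-0.28008036  0.17890889 -0.03600869]
9.0667
```

View pics/both1.png

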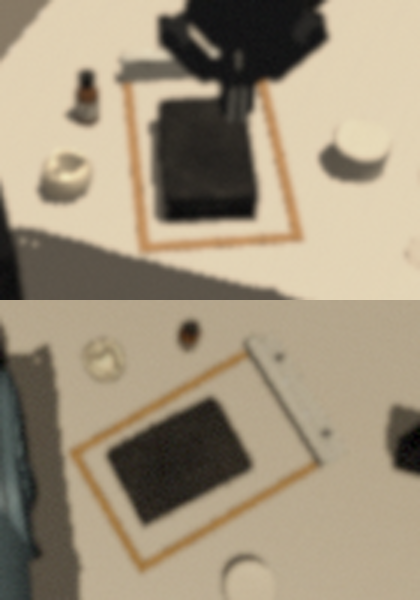

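The case lies flat inside the tape, lid up and short of the stop (lower crop corners about (107,450), (213,398), (250,465) and (145,523)). I'll measure it from the top view and push.

```bash
cat >> h.py <<'E'
def case(f,box=(232,170,325,235)):
    x0,y0,x1,y1=box;g=cv2.cvtColor(f['color'],cv2.COLOR_RGB2GRAY)[y0:y1,x0:x1]
    g=cv2.resize(g,None,fx=4,fy=4,interpolation=cv2.INTER_CUBIC)
    c=max(cv2.findContours((g<75).astype(np.uint8),0,1)[0],key=cv2.contourArea)[:,0]
    X=plane(f,(c+.5)/4-.5+[x0,y0],42)-c0
    B=np.float32(np.c_[X@[np.cos(th),np.sin(th)],X@[-np.sin(th),np.cos(th)]])
    return cv2.boxPoints(cv2.minAreaRect(B))
E
python3 - <<'E'
from h import *
print(case(pickle.load(open('top1.pkl','rb'))).round(1).tolist())
E
```

```text
[[-100.30000305175781, -40.79999923706055], [44.70000076293945, -47.70000076293945], [49.400001525878906, 49.599998474121094], [-95.5999984741211, 56.599998474121094]]
```

Run:
```python
from h import *
from bench import *
s=min((1,-1),key=lambda s:np.linalg.norm(np.array(solve_ik(W(-150,5,200),tool(0,s)))-get_obs()['q']))
q=tool(0,s)
move_pose(W(-155,5,200),q)
move_l(W(-155,5,15),feed=150)
move_l(W(-118,5,15),feed=100)
r=move_l(W(-36,4,15),feed=40,contact_N=8)
o=get_obs();X=np.array(o['ee_pos'][:2])-c0;print(r,X@[np.cos(th),np.sin(th)],X@[-np.sin(th),np.cos(th)],o['ee_pos'][2],o['force'],o['time_s'])
move_l(W(-75,4,15),feed=100);move_l(W(-160,4,200),feed=250)
f=grab_frame('top');pickle.dump(f,open('top2.pkl','wb'));print(case(f,(232,165,340,235)).round(1).tolist())
cv2.imwrite('pics/top2.png',cv2.resize(f['color'][150:250,220:360],None,fx=5,fy=5,interpolation=2)[:,:,::-1])
```

```text
True -45.15158529992869 3.8570871485628557 14.56985103135133 [0.0597797  0.47805743 0.1945373 ] 13.2167
[[-34.0, -41.400001525878906], [114.4000015258789, -42.70000076293945], [115.19999694824219, 56.400001525878906], [-33.099998474121094, 57.70000076293945]]
```

View pics/top2.png

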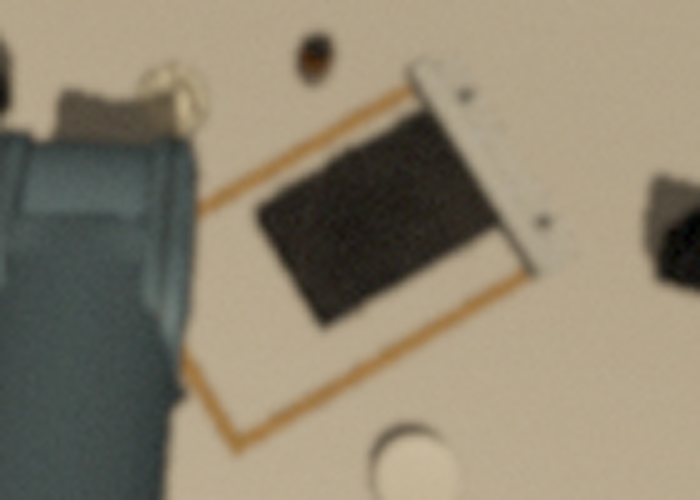

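The case is square against the rail: lower rear corner at (323,325), leading edge (430,110)–(498,220) on the rail face. One slow second push will confirm it's snug.

Run:
```python
from h import *
from bench import *
move_l(W(-75,7,15),feed=200)
r=move_l(W(-36,7,15),feed=20,contact_N=12)
o=get_obs();X=np.array(o['ee_pos'][:2])-c0;print(r,X@[np.cos(th),np.sin(th)],o['force'],o['time_s'])
move_l(W(-75,7,15),feed=100);move_l(W(-170,7,200),feed=250);dwell(.3)
print(case(grab_frame('top'),(232,165,340,235)).round(1).tolist())
if r: hand_in()
```

```text
True -45.330279065984726 [ 0.87173486 -0.57832066 -0.31210919] 17.3083
[[-33.900001525878906, -41.70000076293945], [114.19999694824219, -42.70000076293945], [114.80000305175781, 56.599998474121094], [-33.20000076293945, 57.5]]
the job is handed in; nothing more can be done
```

The case was tipped flat inside the tape with its lid up and pushed square against the stop rail; a second push met resistance at the same spot, and I handed the job in at about 18 s, with no verdict shown.

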